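# Pack glaze test tiles into the corner of the setting-out board

## Robot

A 6-joint arm with a two-finger parallel gripper is mounted at the origin on a cart in front of the work surface, level with it; the furniture and walls round the work are solid. World frame = base frame: x ahead of the robot, y to its left, z up, the work surface at z = 0. Lengths are in m, angles in rad, forces in N, time in s.
With the tool pointing down it reaches from about 0.375 to 0.975 m from the base axis. Payload 3.8 kg.
Tool frame: the origin (TCP) lies on the centre line of the jaws, within the pads' length; the fingertips stand 14 mm ahead of it and the grasp point (between the pads) lies 5 mm behind it (bot.finger_overhang is the distance from the TCP to the fingertips, in m); y points along the fingers, x is the direction in which the jaws open and shut, and the axes are right-handed (so a half turn about y gives the same grasp; the last joint's range is limited). The gripper opens to 85 mm and grips with 20 to 120 N. Pads are 22 mm wide; open, the fingers measure 114 mm over their backs; the gripper's body (76 mm by 85 mm) begins 54 mm behind the grasp point. The pads swing forward as they close: fully open they stand 13 mm farther back than shut.
Start: joints at [-1.259, 0.264, 1.604, -0, 1.274, -0.037], TCP at [0.231, -0.634, 0.245] pointing down, gripper open.
Joint ranges: [-2.63, 2.63], [-0.94, 2.18], [0.31, 2.57], [-1.31, 4.45], [0, 2.66], [-2.55, 2.55]. Speed limits (rad/s): [2.57, 2.57, 3.14, 3.14, 3.14, 3.14].

## Interface

Orientations are given as a rotation vector (axis times angle).
In Python, from workcell import readout, read_camera, bot, spotter gives the robot as it stands.
- The arm moves only by the tool jog_arm, never from a script. Its argument "increments" is a list of rows, each a list of 7 numbers: the shift along the tool's x, y, z in m, then the turn, a rotation vector about the tool's x, y, z in rad, then the opening, from 0 (shut) to 1 (fully open). A call has 1 to 10 rows; each row shifts and turns the pose as measured when the row begins, along the tool's axes as they then stand; what a row does not reach is not made up. A row lasts 1/8 s, in which the tool goes at most 62.5 mm and 10.7 degrees, less where a joint would pass 70% of its speed; a pose out of reach is approached as far as the arm can. A call with a gripper value outside its range is refused whole. The fingers move at their own pace and stop on an object; "force" is the grip in N (left out, the last holds). Time passes only in rows, so rows that do not move let the fingers close. It gives the time, the measured TCP pose, the force and the opening at its end, in the units of the state.
- readout.read_state(): the state, without advancing time (a new reading comes with each control period).
- read_camera(name): name is "side" or "top" or "wrist"; returns a dict with "img" (400x640x3 uint8, blue, green, red), "range_z" (400x640 float32, m along the optical axis (not along the pixel's ray), 0 where there is no reading), "fx", "fy", "cx", "cy" (pixels), "distortion" ([k1, k2, p1, p2, k3] as OpenCV has them; the pictures are not rectified), "world_from_camera" (4x4, takes a point from camera to world coordinates). Camera axes: x right, y down, z forward; pixel columns grow to the right and rows downward; lengths in m; the calibration is good to about 2 mm. A picture is of the moment at which its call begins.
- bot.finish_job(): hands the job in, once; it reports no verdict.
Trained networks look in a picture, given as the dict that the camera call returned (one of the last four; its "shot" number tells which), for a name from the list of things; names that differ only in an ending like _2 or _b are one class to them, and where a whole thing is asked for, a point or a joint stands for the part that bears it (a point fixed in the world has none). Each returns a list of dicts, best first, with "p" (0 to 1); they miss things now and then, are a little off and sometimes report something else, mostly with a low value. They report only what shows in the picture. A call takes as long as a camera call. They do not tell look-alikes from the thing itself.
- spotter.masks_of(picture, thing): "mask" (400x640 bool, what is visible of it) and "location" ([column, row] in pixels, amid what is visible of it).
- spotter.spot_point(picture, thing): "location" ([column, row] in pixels: a listed point, or the origin of a listed thing).
The state is a dict: "time": time; "q": joint angles; "joint_vel": joint speeds; "joint_torque": joint torques, N m; "tool_pos": TCP position; "tcp_rot": TCP orientation; "wrist_force": force on the tool from outside, world axes, zero at the start; "torque": the same for the moment, N m; "width": opening from 0.0 (shut) to 1.0 (fully open).
Only numpy, scipy, OpenCV 4.12 (cv2) and the standard library are available. Lean on these libraries where they do the work, as an engineer would, in place of code of your own. Each camera call takes 0.05 s, during which the arm holds its last target. There are 200 camera calls.

## Task

Set the test tiles out for spraying, starting from the corner of the small white board with two wooden fences: stand the teal tile on the board with its flat back to the long far fence, and slide it along until it butts against the stop at the left end. Then stand the orange tile beside it the same way and push it sideways up against the teal one. Leave both upright, backs to the fence, with no gaps; do not disturb the blue tile, the cup or the jar.

Things in the scene. Friction and masses are not known exactly. Their poses are not given: they have to be found in the camera images.
- tile_teal_mid (a point): L-shaped ceramic test tile on its foot, 61 mm tall, 34 mm wide (y), about 50 g. Upright plate 8 mm thick with a flat back; the foot, 8 mm high, reaches 30 mm from the plate's back face towards -x, the glazed front. This point: middle of the upright plate, 35 mm above the underside, 4 mm in front of the back face. z up, x from front to back. Glazed teal (grey-green).
- tile_orange_mid (a point): L-shaped ceramic test tile on its foot, 61 mm tall, 34 mm wide (y), about 50 g. Upright plate 8 mm thick with a flat back; the foot, 8 mm high, reaches 30 mm from the plate's back face towards -x, the glazed front. This point: middle of the upright plate, 35 mm above the underside, 4 mm in front of the back face. z up, x from front to back. Glazed orange-brown.
- tile_blue_mid (a point): L-shaped ceramic test tile on its foot, 61 mm tall, 34 mm wide (y), about 50 g. Upright plate 8 mm thick with a flat back; the foot, 8 mm high, reaches 30 mm from the plate's back face towards -x, the glazed front. This point: middle of the upright plate, 35 mm above the underside, 4 mm in front of the back face. z up, x from front to back. Glazed dark blue; a bystander to leave alone.
- corner (a point): Reference corner of the fixed white board (140 x 180 x 10 mm, flat on the table): on its upper face, where the inner faces of its two fences meet. x points to the long far fence (inner face at x = 0), y to the end stop on the left (inner face at y = 0), z up; the free face, 128 x 168 mm, lies on the -x, -y side. Fences are 12 mm thick and 12 mm above the board's face.
- end_stop: The short fence, or stop, at the left end of the board, fixed to it, brown wood, 12 mm thick and 12 mm high, 128 mm long. Origin and axes: centre of the board's underside, same axes as the corner.
- cup: Cream bisque beaker, 64 mm wide, 79 mm tall, origin under its centre; a bystander.
- jar: Brown jar with a white lid, 58 mm wide, 80 mm tall, origin under its centre; a bystander.
There are look-alikes about, which are no part of the job. What is shaped like the part that bears tile_teal_mid but pink or red is not meant.

How it is judged:
On the way, in this order (a step that is already met when the one before it is completed fails the run):
1. the teal tile, upright with its back to the far fence, is pushed against the end stop (touches it, or all but: within 4 mm) (x of tile_teal_mid in the frame of corner between -0.018 and 0.003 m and z of tile_teal_mid in the frame of corner between 0.028 and 0.042 m and angle between tile_teal_mid's own z axis and vertical below 0.12 rad and angle between the x axis of tile_teal_mid and the x axis of corner, either way round below 0.2 rad and y of tile_teal_mid in the frame of corner between -0.031 and -0.011 m and (contact force between tile_teal and end_stop above 0.3 N or y of tile_teal_mid in the frame of corner above -0.021 m)), for 0.02 s.
2. the orange tile, upright with its back to the far fence, is pushed against the teal tile (touches it, or all but: within 4 mm) (x of tile_teal_mid in the frame of corner between -0.018 and 0.003 m and z of tile_teal_mid in the frame of corner between 0.028 and 0.042 m and angle between each of tile_teal_mid, tile_orange_mid's own z axis and vertical below 0.12 rad and angle between the x axis of each of tile_teal_mid, tile_orange_mid and the x axis of corner, either way round below 0.2 rad and y of tile_teal_mid in the frame of corner between -0.031 and -0.011 m and x of tile_orange_mid in the frame of corner between -0.018 and 0.003 m and z of tile_orange_mid in the frame of corner between 0.028 and 0.042 m and y of tile_orange_mid in the frame of tile_teal_mid between -0.048 and -0.028 m and (contact force between tile_orange and tile_teal above 0.3 N or y of tile_orange_mid in the frame of tile_teal_mid above -0.038 m)), for 0.02 s.
At the end, for the whole second after the job is handed in: Both tiles stand upright on the board (within 7 degrees), released and at rest, backs to the far fence within 11 degrees and about 14 mm; teal within about 14 mm of the end stop, orange on its right with at most about 14 mm between the two; blue tile, cup and jar undisturbed (x of tile_teal_mid in the frame of corner between -0.018 and 0.003 m and z of tile_teal_mid in the frame of corner between 0.028 and 0.042 m and angle between each of tile_teal_mid, tile_orange_mid's own z axis and vertical below 0.12 rad and angle between the x axis of each of tile_teal_mid, tile_orange_mid and the x axis of corner, either way round below 0.2 rad and y of tile_teal_mid in the frame of corner between -0.031 and -0.011 m and x of tile_orange_mid in the frame of corner between -0.018 and 0.003 m and z of tile_orange_mid in the frame of corner between 0.028 and 0.042 m and y of tile_orange_mid in the frame of tile_teal_mid between -0.048 and -0.028 m and linear speed of each of tile_teal, tile_orange below 0.02 m/s); the robot touches nothing.
It fails at once if the blue tile is disturbed (moved more than 20 mm) (distance of tile_blue_mid from where it was at the start of the episode above 0.02 m).
It fails at once if the cup is disturbed (moved more than 20 mm) (distance of cup from where it was at the start of the episode above 0.02 m).
It fails at once if the jar is disturbed (moved more than 20 mm) (distance of jar from where it was at the start of the episode above 0.02 m).
It also fails if it takes over 58 s, if anything falls off the work surface, if the arm or the gripper's body presses on something with over 40 N, if the wrist force passes 120 N, or if a joint passes its speed limit or range.

## Working session

There is one attempt and no reset: what is moved stays moved. The work goes in short steps, Python scripts to look and compute and a tool call to move; the robot and the scene stay as the last step left them, time stands still between calls to the robot, and variables do not carry over. Pictures are saved under pics/ and viewed, about 8 in all and at most 12, crops included, and the job is handed in when it is done.

Besides the shell and the picture viewer there is one more tool, called after ">>>" as a command line: name --pt "numbers of a row" for each row, then --argument value for the rest. jog_arm: Moves the arm, as the interface text tells. Its arguments: {"type":"object","properties":{"increments":{"type":"array"},"force":{"type":"number"}},"required":["increments"]}

```bash
mkdir -p pics
cat > h.py <<'E'
import numpy as np, cv2
from workcell import readout, read_camera, bot, spotter
def px2w(c,u,v,z=None):
    K=np.array([[c['fx'],0,c['cx']],[0,c['fy'],c['cy']],[0,0,1]])
    n=cv2.undistortPoints(np.array([[[u,v]]],float),K,np.array(c['distortion']))[0,0]
    T=np.array(c['world_from_camera']); d=T[:3,:3]@np.array([n[0],n[1],1]); 
    if z is None:
        s=c['range_z'][int(round(v)),int(round(u))]
    else: s=(z-T[2,3])/d[2]
    return T[:3,3]+s*d
def cloud(c):
    K=np.array([[c['fx'],0,c['cx']],[0,c['fy'],c['cy']],[0,0,1]])
    g=np.stack(np.meshgrid(np.arange(640),np.arange(400)),-1).reshape(-1,1,2).astype(float)
    n=cv2.undistortPoints(g,K,np.array(c['distortion']))[:,0].reshape(400,640,2)
    T=np.array(c['world_from_camera']); P=np.dstack([n,np.ones((400,640))])*c['range_z'][...,None]
    return P@T[:3,:3].T+T[:3,3]
E
python3 - <<'E'
from h import *
np.set_printoptions(precision=4,suppress=True)
ims=[]
for n in ["top","side"]:
    c=read_camera(n); print(n,np.array(c['world_from_camera'])[:3].round(3).tolist(),c['fx'])
    cl=cloud(c)
    for t in ["tile_teal_mid","tile_orange_mid","tile_blue_mid","corner","cup","jar","end_stop"]:
        ps=spotter.spot_point(c,t)[:4]
        for p in ps:
            u,v=p['location']; print(t,'pt',round(p['p'],2),np.round([u,v]),px2w(c,u,v))
        if t!="corner":
          for m in spotter.masks_of(c,t)[:4]:
            q=cl[m['mask']&(c['range_z']>0)]
            print('   mask',round(m['p'],2),np.round(m['location']),len(q), np.percentile(q,[3,97],axis=0) if len(q) else '')
    cv2.imwrite(f"pics/{n}0.png",c['img'])
s=readout.read_state(); print(s)
E
```

```text
top [[0.028, -0.995, 0.093, 0.426], [-0.999, -0.03, -0.017, 0.119], [0.02, -0.092, -0.996, 1.412]] 511.79178963772193
tile_teal_mid pt 0.62 [215. 224.] [0.4745 0.3857 0.051 ]
tile_teal_mid pt 0.55 [208. 264.] [0.3693 0.4002 0.0517]
tile_teal_mid pt 0.48 [185. 246.] [0.4132 0.4612 0.0656]
   mask 0.7 [187. 242.] 174 [[0.4084 0.4513 0.0044]
 [0.4382 0.4845 0.064 ]]
   mask 0.54 [210. 262.] 193 [[0.3556 0.3818 0.0009]
 [0.3913 0.4101 0.064 ]]
   mask 0.42 [218. 228.] 145 [[0.4517 0.3747 0.0033]
 [0.4777 0.4062 0.063 ]]
tile_orange_mid pt 0.43 [234. 181.] [0.5901 0.3376 0.0612]
   mask 0.71 [240. 189.] 142 [[0.5637 0.3193 0.0034]
 [0.5881 0.3495 0.0619]]
tile_blue_mid pt 0.6 [253. 223.] [0.4829 0.2907 0.0056]
   mask 0.73 [236. 188.] 169 [[0.5637 0.3191 0.0035]
 [0.5903 0.3516 0.0627]]
   mask 0.63 [348. 208.] 194 [[0.4764 0.0111 0.0154]
 [0.5871 0.0408 0.0278]]
   mask 0.51 [254. 229.] 152 [[0.4657 0.2703 0.004 ]
 [0.4963 0.2998 0.0639]]
corner pt 0.62 [350. 188.] [0.587  0.0268 0.012 ]
corner pt 0.62 [254. 222.] [0.4836 0.2858 0.0123]
cup pt 0.72 [444. 246.] [ 0.433  -0.2402  0.0091]
 
[... 1414 characters left out ...]
18 [[0.7028 0.1653 0.008 ]
 [0.751  0.2106 0.0816]]
end_stop pt 0.49 [331. 186.] [ 0.5611 -0.0345  0.01  ]
end_stop pt 0.46 [324. 261.] [0.488  0.3071 0.0525]
   mask 0.57 [333. 196.] 241 [[0.4754 0.0123 0.0106]
 [0.5895 0.0429 0.025 ]]
{'time': 1.4, 'q': array([-1.2589,  0.2639,  1.604 ,  0.    ,  1.2737, -0.0369]), 'joint_vel': array([-0.0013, -0.0004, -0.0001, -0.0001, -0.0012,  0.0006]), 'joint_torque': array([ -0.0003, -51.5049, -36.7713,  -0.0001,   0.001 ,  -0.    ]), 'tool_pos': array([ 0.2307, -0.6344,  0.2453]), 'tcp_rot': array([-1.3542,  0.9486, -0.9485]), 'wrist_force': array([ 0.2457, -0.3626,  0.0724]), 'torque': array([ 0.0287, -0.0022,  0.0463]), 'width': 1.0016195201324452}
```

Run:
```python
import cv2,numpy as np
a=cv2.imread('pics/top0.png')[110:310,140:480]; b=cv2.imread('pics/side0.png')[140:360,220:400]
a=cv2.resize(a,None,fx=2.35,fy=2.35,interpolation=cv2.INTER_CUBIC)
cv2.imwrite('pics/v1.png',a); cv2.imwrite('pics/v2.png',cv2.resize(b,None,fx=2.7,fy=2.7,interpolation=cv2.INTER_CUBIC))
from scipy.spatial.transform import Rotation as R
print(R.from_rotvec([-1.3542,.9486,-.9485]).as_matrix().round(3))
```

```text
[[ 0.342 -0.     0.94 ]
 [-0.94   0.     0.342]
 [-0.    -1.     0.   ]]
```

View pics/v1.png

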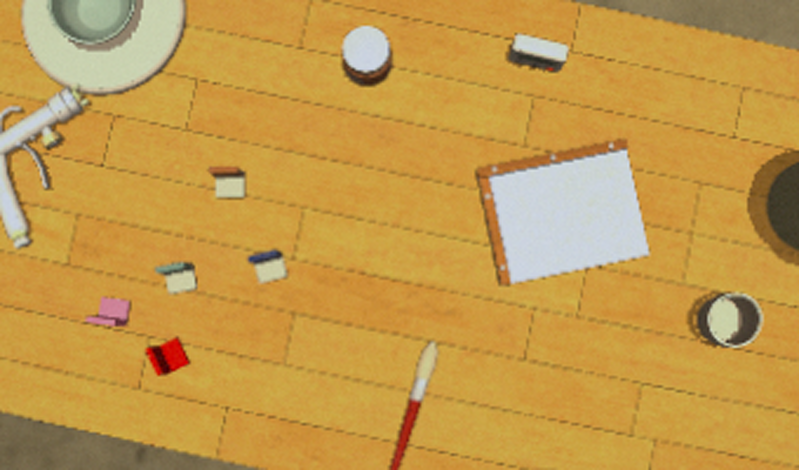

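View pics/v2.png

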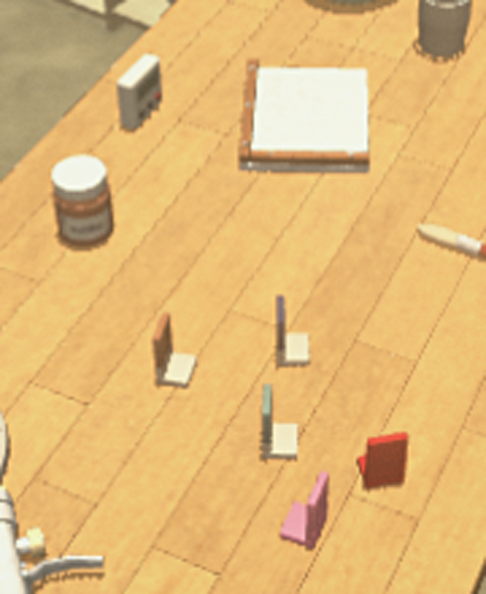

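Top crop (v1): teal at full-image px (215,228), orange (237,188), blue (254,223). Pink look-alike (188,243) and red (210,262) are excluded by colour. Board corner is at about (349,186). The end stop is on the left and the far fence at the top; the side view (v2) agrees, and the tiles' plates face +x.

```bash
cat >> h.py <<'E'
def board(c):
    cl=cloud(c); hsv=cv2.cvtColor(c['img'],cv2.COLOR_BGR2HSV)
    m=((hsv[...,1]<45)&(hsv[...,2]>150)&(cl[...,2]>0.0)&(cl[...,2]<.025)&(cl[...,1]<.12)&(cl[...,0]<.63)&(cl[...,1]>-.2)&(c['range_z']>0)).astype(np.uint8)
    n,l,s,_=cv2.connectedComponentsWithStats(m); k=1+np.argmax(s[1:,4])
    v,u=np.nonzero(l==k)
    p=np.array([px2w(c,a,b,.010)[:2] for a,b in zip(u,v)])*1000
    (r)=cv2.minAreaRect(p.astype(np.float32)); return r,cv2.boxPoints(r)/1000
def tiletop(c,cx,cy):
    "top face of an upright plate near cx,cy: centre, yaw of its normal"
    cl=cloud(c); m=(cl[...,2]>.050)&(cl[...,2]<.08)&(np.hypot(cl[...,0]-cx,cl[...,1]-cy)<.035)&(c['range_z']>0)
    p=cl[m][:,:2]; r=cv2.minAreaRect((p*1000).astype(np.float32))
    b=cv2.boxPoints(r); e=[b[1]-b[0],b[2]-b[1]]; e=max(e,key=np.linalg.norm); 
    yaw=np.degrees(np.arctan2(e[1],e[0]))-90; yaw=(yaw+90)%180-90
    return len(p),np.array(r[0])/1000,np.round(r[1],1),yaw,np.median(cl[m][:,2])
E
python3 - <<'E'
from h import *
np.set_printoptions(precision=4,suppress=True)
c=read_camera("top"); print(board(c))
for n,p in dict(teal=(.474,.39),orange=(.59,.335),blue=(.49,.287)).items(): print(n,tiletop(c,*p))
w=read_camera("wrist"); print(np.array(w['world_from_camera']),w['fx'])
E
```

```text
(((551.7033081054688, -62.81182098388672), (127.1021957397461, 166.64865112304688), 13.135787963867188), array([[ 0.4709,  0.0039],
       [ 0.5088, -0.1584],
       [ 0.6325, -0.1295],
       [ 0.5947,  0.0328]], dtype=float32))
teal (36, array([0.4763, 0.3923]), array([ 7.2, 33.3]), np.float32(8.66214), np.float64(0.06070161177943145))
orange (38, array([0.588 , 0.3359]), array([ 6.6, 32.8]), np.float32(1.3412781), np.float64(0.060798332033468405))
blue (37, array([0.4906, 0.2879]), array([ 7.4, 29.5]), np.float32(15.23349), np.float64(0.060119051260628))
[[ 0.3423 -0.9074 -0.2439  0.2918]
 [-0.9396 -0.3303 -0.0896 -0.6111]
 [ 0.0008  0.2599 -0.9656  0.3728]
 [ 0.      0.      0.      1.    ]] 355.7401298082969
```

>>> jog_arm --pt "-0.041 0 0.0436 0 0 0 0.6" --pt "-0.041 0 0.0436 0 0 0 0.6" --pt "-0.041 0 0.0436 0 0 0 0.6" --pt "-0.041 0 0.0436 0 0 0 0.6" --pt "-0.041 0 0.0436 0 0 0 0.6" --pt "-0.041 0 0.0436 0 0 0 0.6" --pt "-0.041 0 0.0436 0 0 0 0.6" --pt "-0.041 0 0.0436 0 0 0 0.6" --pt "-0.041 0 0.0436 0 0 0 0.6" --pt "-0.041 0 0.0436 0 0 0 0.6"

```text
time: 2.75
tool_pos: [0.5084, -0.0897, 0.2467]
tcp_rot: [-1.35, 0.948, -0.963]
wrist_force: [0.4, -0.2, -0.2]
width: 0.599
```

```bash
cat >> h.py <<'E'
from scipy.spatial.transform import Rotation as R
def pose():
    s=readout.read_state(); M=R.from_rotvec(s['tcp_rot']).as_matrix(); return np.array(s['tool_pos']),M,np.degrees(np.arctan2(M[1,0],M[0,0])),s
def plan(target,yaw=None,n=1,st=None):
    "n rows (tool frame) from current pose to target, jaws' x at yaw deg, tool down"
    p,M,y0,s=pose(); yaw=y0 if yaw is None else yaw
    p0=p.copy(); Rc=R.from_matrix(M); Rt=R.from_euler('z',yaw,degrees=True)*R.from_matrix([[1,0,0],[0,0,1],[0,-1,0]])
    dv=(Rc.inv()*Rt).as_rotvec()/n; rows=[]
    for i in range(n):
        sh=Rc.inv().apply((np.array(target)-p0)/n); rows.append([*sh.round(4),*dv.round(4)]); Rc=Rc*R.from_rotvec(dv)
    print('pose',p.round(4),'yaw',round(y0,2),'t',s['time'],'F',s['wrist_force'].round(2),'w',round(s['width'],3),'tilt',M[:,1].round(3))
    for r in rows: print([float(x) for x in r])
E
python3 -c "
from h import *
plan([.476,.392,.2],9,10)"
```

```text
pose [ 0.5084 -0.0897  0.2467] yaw -70.55 t 2.75 F [ 0.42 -0.19 -0.22] w 0.599 tilt [ 0.008 -0.005 -1.   ]
[-0.0465, 0.0044, 0.013, 0.0, -0.1388, 0.001]
[-0.0443, 0.0044, 0.0193, 0.0, -0.1388, 0.001]
[-0.0412, 0.0045, 0.0252, 0.0, -0.1388, 0.001]
[-0.0373, 0.0045, 0.0307, 0.0, -0.1388, 0.001]
[-0.0327, 0.0046, 0.0355, 0.0, -0.1388, 0.001]
[-0.0275, 0.0046, 0.0397, 0.0, -0.1388, 0.001]
[-0.0217, 0.0046, 0.0431, 0.0, -0.1388, 0.001]
[-0.0155, 0.0046, 0.0457, 0.0, -0.1388, 0.001]
[-0.009, 0.0047, 0.0474, 0.0, -0.1388, 0.001]
[-0.0024, 0.0047, 0.0482, 0.0, -0.1388, 0.001]
```

>>> jog_arm --pt "-0.0465 0.0044 0.013 0 -0.139 0 0.5" --pt "-0.044 0.0044 0.019 0 -0.139 0 0.5" --pt "-0.041 0.0045 0.025 0 -0.139 0 0.5" --pt "-0.037 0.0045 0.031 0 -0.139 0 0.5" --pt "-0.033 0.0046 0.0355 0 -0.139 0 0.5" --pt "-0.0275 0.0046 0.04 0 -0.139 0 0.5" --pt "-0.0215 0.0046 0.043 0 -0.139 0 0.5" --pt "-0.0155 0.0046 0.0455 0 -0.139 0 0.5" --pt "-0.009 0.0047 0.0475 0 -0.139 0 0.5" --pt "-0.0025 0.0047 0.048 0 -0.139 0 0.5"

```text
time: 4.0
tool_pos: [0.4664, 0.4078, 0.2008]
tcp_rot: [-1.57, -0.177, 0.149]
wrist_force: [-1.0, 0.1, -0.6]
width: 0.5
```

Run:
```python
from h import *
np.set_printoptions(precision=4,suppress=True)
w=read_camera("wrist"); print(tiletop(w,.476,.392)); cv2.imwrite('pics/w1.png',w['img'])
plan([.476,.392,.2],9,1)
```

```text
(398, array([0.4751, 0.3938]), array([ 7.4, 33.3]), np.float32(13.480103), np.float64(0.05919029303117043))
pose [0.4652 0.4133 0.2001] yaw 12.24 t 4.05 F [0.85 4.38 0.68] w 0.502 tilt [ 0.017  0.002 -1.   ]
[0.0061, 0.0002, -0.0231, 0.0016, 0.0565, 0.0174]
```

View pics/w1.png

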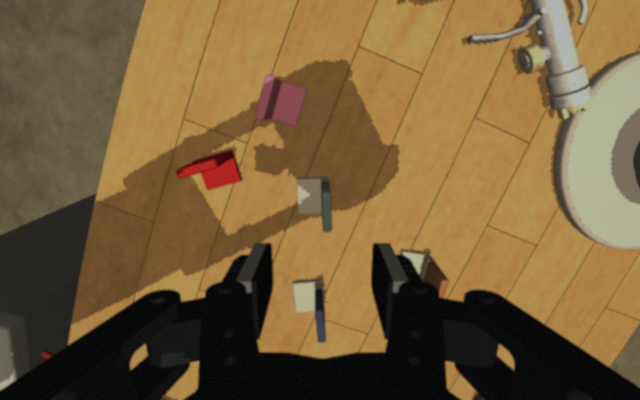

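>>> jog_arm --pt "0.009 0.03 -0.021 0.0 0.03 0.017 0.5" --pt "0 0.03 0 0 0 0 0.5" --pt "0 0 0 0 0 0 0.5" --pt "0 0 0 0 0 0 0.5"

```text
time: 4.55
tool_pos: [0.4795, 0.3976, 0.1408]
tcp_rot: [-1.566, -0.149, 0.144]
wrist_force: [-0.3, 0.2, -0.8]
width: 0.496
```

Run:
```python
from h import *
np.set_printoptions(precision=4,suppress=True)
w=read_camera("wrist"); print(tiletop(w,.476,.392)); 
r=tiletop(read_camera("top"),.476,.392); print(r)
plan([.4755,.393,.045],11,4)
```

```text
(656, array([0.4752, 0.3936]), array([ 7.5, 34.1]), np.float32(13.28952), np.float64(0.059232971917712124))
(30, array([0.4766, 0.3908]), array([ 7.5, 26.4]), np.float32(8.041229), np.float64(0.05985987456355624))
pose [0.4794 0.3976 0.1409] yaw 10.69 t 4.65 F [ 0.67  0.27 -0.58] w 0.498 tilt [ 0.003  0.    -1.   ]
[-0.0012, 0.024, -0.0009, 0.0001, -0.0014, 0.0007]
[-0.0012, 0.024, -0.0009, 0.0001, -0.0014, 0.0007]
[-0.0012, 0.024, -0.0009, 0.0001, -0.0014, 0.0007]
[-0.0012, 0.024, -0.0009, 0.0001, -0.0014, 0.0007]
```

>>> jog_arm --pt "-0.0012 0.024 -0.0008 0 -0.04 0 0.5" --pt "-0.0012 0.024 -0.0008 0 0 0 0.5" --pt "-0.001 0.024 -0.0008 0 0 0 0.5" --pt "-0.001 0.024 -0.0008 0 0 0 0.5" --pt "0 0.002 0 0 0 0 0.5" --pt "0 0 0 0 0 0 0.5"

```text
time: 5.4
tool_pos: [0.4825, 0.3982, 0.0517]
tcp_rot: [-1.554, -0.193, 0.164]
wrist_force: [0.7, 0.3, 0.2]
width: 0.501
```

```bash
python3 -c "
from h import *
plan([.4752,.3935,.043],13.2,1)
w=read_camera('wrist');cv2.imwrite('pics/w2.png',w['img'])"
```

```text
pose [0.4825 0.3982 0.0517] yaw 13.02 t 5.4 F [0.71 0.29 0.15] w 0.501 tilt [ 0.017  0.011 -1.   ]
[-0.0084, 0.0085, -0.0029, -0.007, -0.0031, 0.0194]
```

View pics/w2.png

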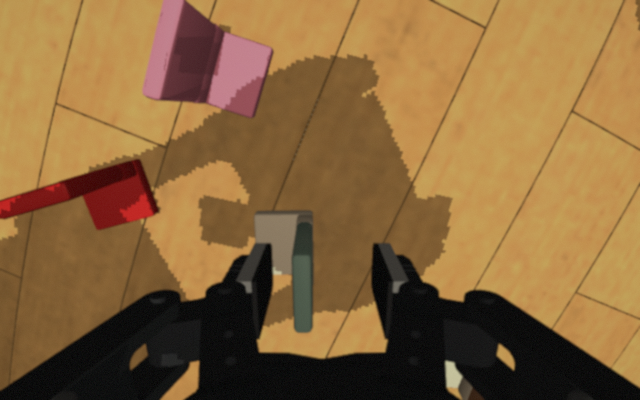

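Wrist view: the teal plate (303,275) is aligned between the fingers, slightly left of centre. I'll correct and grip.

>>> jog_arm --pt "-0.0085 0.0085 -0.003 -0.007 -0.003 0.019 0.5" --pt "0 0 0 0 0 0 0.5" --pt "0 0 0 0 0 0 0.0" --pt "0 0 0 0 0 0 0.0" --pt "0 0 0 0 0 0 0.0" --pt "0 0 0 0 0 0 0.0" --force 30

```text
time: 6.2
tool_pos: [0.4761, 0.3943, 0.0454]
tcp_rot: [-1.561, -0.183, 0.179]
wrist_force: [0.2, 0.8, -1.3]
width: 0.086
```

```bash
python3 -c "
from h import *
plan([.4752,.3935,.043],13.2,1)"
```

```text
pose [0.4761 0.3943 0.0454] yaw 13.21 t 6.2 F [ 0.15  0.79 -1.29] w 0.086 tilt [ 0.003  0.002 -1.   ]
[-0.0011, 0.0024, -0.0006, -0.0014, 0.0003, 0.0033]
```

>>> jog_arm --pt "0 -0.03 0 0 0 0 0.0" --pt "0 -0.045 0 0 0 0 0.0" --pt "0 -0.045 0 0 0 0 0.0" --pt "0.0045 0 -0.04 0 0 0 0.0" --pt "0.0045 0 -0.06 0 0 0 0.0" --pt "0.0045 0 -0.06 0 0 0 0.0" --pt "0.0045 0 -0.06 0 0 0 0.0" --pt "0.0045 0 -0.06 0 0 0 0.0" --pt "0.0045 0 -0.05 0 0 0 0.0" --pt "0 0 -0.04 0 0 0 0.0"

```text
time: 7.45
tool_pos: [0.5903, 0.033, 0.1694]
tcp_rot: [-1.561, -0.191, 0.182]
wrist_force: [-0.1, 0.4, -1.0]
width: 0.088
```

>>> jog_arm --pt "0 0 -0.02 0 0 0 0.0" --pt "0 0 0 0 0 0 0.0" --pt "0 0 0 0 0 0 0.0"

```text
time: 7.82
tool_pos: [0.5949, 0.0116, 0.1689]
tcp_rot: [-1.56, -0.187, 0.179]
wrist_force: [0.2, 0.2, -0.6]
width: 0.086
```

```bash
python3 -c "
from h import *
plan([.5967,.0007,.085],13.2,2)
w=read_camera('top');cv2.imwrite('pics/t2.png',w['img']);
w=read_camera('wrist');cv2.imwrite('pics/w3.png',w['img']);print(board(w))"
```

```text
pose [0.5949 0.0116 0.1689] yaw 13.38 t 7.825 F [ 0.19  0.23 -0.6 ] w 0.086 tilt [ 0.005  0.003 -1.   ]
[-0.0006, 0.0419, -0.0056, -0.001, 0.0016, 0.0027]
[-0.0005, 0.0419, -0.0055, -0.001, 0.0016, 0.0027]
(((525.7186889648438, -51.813758850097656), (78.37186431884766, 112.44039916992188), 13.397841453552246), array([[ 0.47457236, -0.00620344],
       [ 0.5006261 , -0.11558373],
       [ 0.576865  , -0.09742408],
       [ 0.5508113 ,  0.01195621]], dtype=float32))
```

View pics/w3.png

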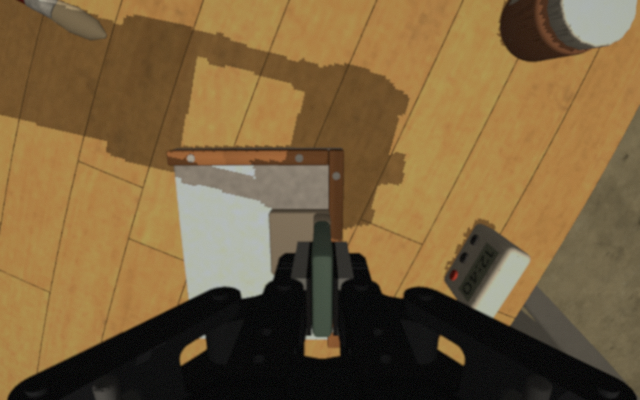

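The tile is held square, and the corner shows at about (328,166). I'll check it against the top-camera corner.

```bash
python3 -c "
from h import *
w=read_camera('wrist')
for u,v in [(328,166),(328,205),(200,166)]: print(px2w(w,u,v,.010).round(4), px2w(w,u,v).round(4))"
```

```text
[0.5959 0.0319 0.01  ] [0.5954 0.0333 0.0192]
[ 6.037e-01 -1.000e-04  1.000e-02] [0.6029 0.0026 0.02  ]
[0.4939 0.0078 0.01  ] [0.4936 0.0076 0.009 ]
```

>>> jog_arm --pt "-0.0025 0.04 -0.0055 0 0.003 0.003 0.0" --pt "-0.001 0.04 -0.0055 0 0 0 0.0" --pt "0 0.01 0 0 0 0 0.0" --pt "0 0.01 0 0 0 0 0.0" --pt "0 0 0 0 0 0 0.0"

```text
time: 8.6
tool_pos: [0.597, 0.0055, 0.0701]
tcp_rot: [-1.561, -0.194, 0.18]
wrist_force: [-0.3, -1.4, -1.0]
width: 0.084
```

```bash
python3 -c "
from h import *
plan([.5948,.0002,.0555],13.2,1)
w=read_camera('wrist');cv2.imwrite('pics/w4.png',w['img'])"
```

```text
pose [0.597  0.0055 0.0701] yaw 13.65 t 8.6 F [-0.29 -1.41 -0.95] w 0.084 tilt [ 0.008  0.003 -1.   ]
[-0.0035, 0.0146, -0.0046, -0.0009, 0.0079, 0.0087]
```

>>> jog_arm --pt "-0.0035 0.0 -0.006 0 0.008 0.008 0.0" --pt "-0.001 0.007 0 0 0 0 0.0" --pt "0 0.006 0 0 0 0 0.0" --pt "0 0.003 0 0 0 0 0.0" --pt "0 0 0 0 0 0 0.0"

```text
time: 9.28
tool_pos: [0.597, -0.0022, 0.057]
tcp_rot: [-1.563, -0.186, 0.174]
wrist_force: [0.1, -0.1, -0.6]
width: 0.087
```

```bash
python3 -c "
from h import *
plan([.5948,.0002,.0555],13.2,1)
w=read_camera('wrist');cv2.imwrite('pics/w5.png',w['img'])"
```

```text
pose [ 0.597  -0.0022  0.057 ] yaw 13.14 t 9.275 F [ 0.09 -0.11 -0.56] w 0.087 tilt [ 0.007  0.001 -1.   ]
[-0.0017, 0.0015, 0.0028, 0.001, -0.0011, 0.0071]
```

View pics/w5.png

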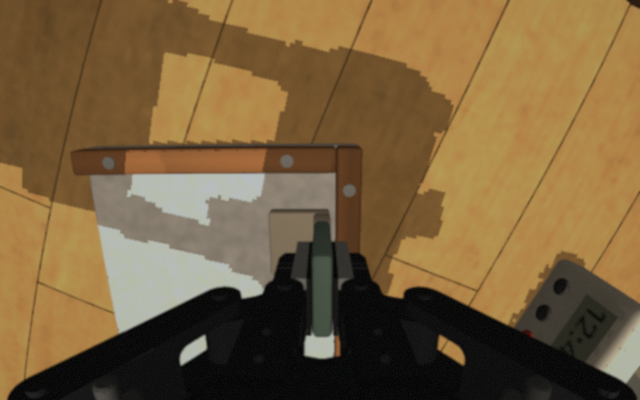

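>>> jog_arm --pt "0 0.0015 0.003 0 0 0.006 0.0" --pt "0.0005 0.0005 0.006 0 0 0 0.0" --pt "0.0005 0 0.006 0 0 0 0.0" --pt "0 0 0.003 0 0 0 0.0" --pt "0 0 0.0 0 0 0 0.0"

```text
time: 9.95
tool_pos: [0.5943, 0.0171, 0.0554]
tcp_rot: [-1.565, -0.182, 0.179]
wrist_force: [-0.3, -0.9, -0.1]
width: 0.088
```

```bash
cat >> h.py <<'E'
def rel(p): 
    d=np.array(p[:2])-[.5955,.0328]; return np.round([d@[.9739,.227],d@[-.227,.9739]],4)
E
python3 -c "
from h import *
plan([.5948,.0002,.0555],13.2,1);print(rel(pose()[0]))"
```

```text
pose [0.5943 0.0171 0.0554] yaw 13.18 t 9.95 F [-0.34 -0.93 -0.15] w 0.088 tilt [ 0.002 -0.001 -1.   ]
[-0.0034, -0.0, -0.0166, 0.0016, -0.0004, 0.0017]
[-0.0047 -0.015 ]
```

>>> jog_arm --pt "0 0 0.003 0 0 0 0.0" --pt "0 0 0.003 0 0 0 0.0" --pt "0 0 0.002 0 0 0 0.0"

```text
time: 10.32
tool_pos: [0.5938, 0.0188, 0.056]
tcp_rot: [-1.575, -0.187, 0.181]
wrist_force: [0.2, -6.2, -1.7]
width: 0.084
```

```bash
python3 -c "
from h import *
plan([.5948,.0002,.0555],13.2,1);print(rel(pose()[0]))
w=read_camera('wrist');cv2.imwrite('pics/w6.png',w['img'])"
```

```text
pose [0.5938 0.0188 0.056 ] yaw 13.39 t 10.325 F [ 0.17 -6.18 -1.69] w 0.084 tilt [ 0.005 -0.012 -1.   ]
[-0.0034, 0.0007, -0.0183, 0.0127, 0.0034, 0.0022]
[-0.0048 -0.0132]
```

View pics/w6.png

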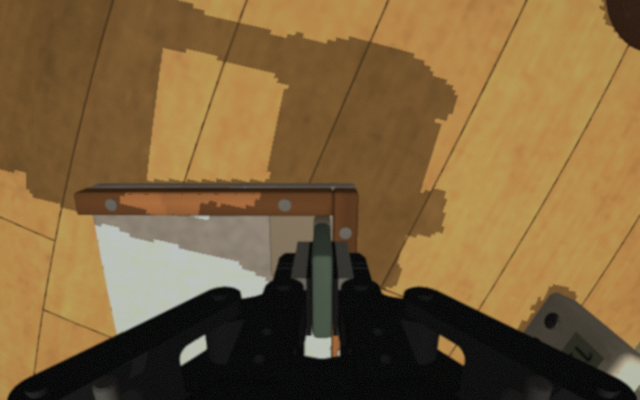

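Contact with the stop is confirmed: 6 N, and the foot is flush with it at (300,215). Relax and release.

>>> jog_arm --pt "0 0.0005 -0.0012 0.012 0 0 0.0" --pt "0 0 0 0 0 0 0.0" --pt "0 0 0 0 0 0 0.35" --pt "0 0 0 0 0 0 0.35" --pt "0 0 0 0 0 0 0.35" --pt "0 -0.03 0 0 0 0 0.35" --pt "0 -0.05 0 0 0 0 0.5" --pt "0 -0.05 0 0 0 0 0.5"

```text
time: 11.38
tool_pos: [0.5894, 0.0185, 0.1824]
tcp_rot: [-1.56, -0.175, 0.191]
wrist_force: [0.8, 0.2, -0.4]
width: 0.498
```

```bash
python3 -c "
from h import *
c=read_camera('top');
r=tiletop(c,.594,.018);print(r,rel(r[1]));r=tiletop(c,.588,.336);print(r)
w=read_camera('wrist');r=tiletop(w,.594,.018);print(r,rel(r[1]));
plan([.587,.336,.17],5,7)"
```

```text
(0, array([0., 0.]), array([0., 0.]), np.float32(-90.0), np.float64(nan)) [-0.5874  0.1032]
(40, array([0.5871087 , 0.33640277]), array([ 7.4, 32.6]), np.float32(1.4954224), np.float64(0.06121921625407756))
(488, array([0.59408893, 0.01548591]), array([ 6.9, 33.7]), np.float32(13.212921), np.float64(0.06915447109513008)) [-0.0053 -0.0165]
pose [0.5945 0.0184 0.189 ] yaw 13.37 t 11.475 F [ 0.85 -0.65  0.92] w 0.501 tilt [ 0.003  0.002 -1.   ]
[0.0094, 0.0028, 0.0444, -0.0002, 0.0209, 0.0004]
[0.0085, 0.0028, 0.0446, -0.0002, 0.0209, 0.0004]
[0.0076, 0.0028, 0.0447, -0.0002, 0.0209, 0.0004]
[0.0067, 0.0027, 0.0449, -0.0002, 0.0209, 0.0004]
[0.0057, 0.0027, 0.045, -0.0002, 0.0209, 0.0004]
[0.0048, 0.0027, 0.0451, -0.0002, 0.0209, 0.0004]
[0.0038, 0.0027, 0.0452, -0.0002, 0.0209, 0.0004]
  return _methods._mean(a, axis=axis, dtype=dtype,
  ret = ret.dtype.type(ret / rcount)
```

Teal is in place at (-0.005,-0.0165), upright and square. Next, the orange tile.

>>> jog_arm --pt "0.0094 0.003 0.0444 0 0.021 0 0.5" --pt "0.0085 0.003 0.0446 0 0.021 0 0.5" --pt "0.0076 0.003 0.0447 0 0.021 0 0.5" --pt "0.0067 0.003 0.045 0 0.021 0 0.5" --pt "0.0057 0.003 0.045 0 0.021 0 0.5" --pt "0.0048 0.003 0.045 0 0.021 0 0.5" --pt "0.0038 0.003 0.035 0 0.021 0 0.5" --pt "0 0 0 0 0 0 0.5" --pt "0 0 0 0 0 0 0.5"

```text
time: 12.6
tool_pos: [0.588, 0.3346, 0.1645]
tcp_rot: [-1.571, -0.066, 0.061]
wrist_force: [0.4, -0.1, 0.4]
width: 0.5
```

```bash
python3 -c "
from h import *
w=read_camera('wrist');r=tiletop(w,.588,.336);print(r);cv2.imwrite('pics/w7.png',w['img'])
plan([*r[1],.055],float(r[3]),4)"
```

```text
(539, array([0.58820099, 0.33812552]), array([ 7.5, 33.7]), np.float32(2.419571), np.float64(0.05924850060361406))
pose [0.588  0.3344 0.1645] yaw 4.58 t 12.65 F [-0.52  0.57 -0.3 ] w 0.498 tilt [ 0.003 -0.    -1.   ]
[0.0, 0.0274, 0.0009, 0.0001, 0.0094, 0.0008]
[0.0, 0.0274, 0.0009, 0.0001, 0.0094, 0.0008]
[0.0001, 0.0274, 0.0009, 0.0001, 0.0094, 0.0008]
[0.0001, 0.0274, 0.0009, 0.0001, 0.0094, 0.0008]
```

View pics/w7.png

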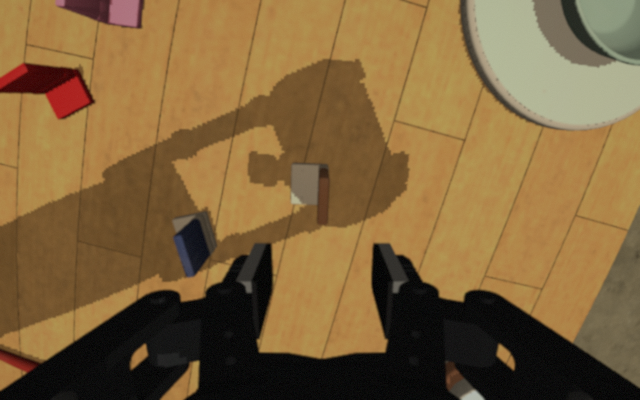

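>>> jog_arm --pt "-0.001 0.027 0.001 0 0.038 0 0.5" --pt "-0.001 0.027 0.001 0 0 0 0.5" --pt "-0.001 0.027 0.001 0 0 0 0.5" --pt "-0.001 0.024 0.001 0 0 0 0.5" --pt "0 0 0 0 0 0 0.5" --pt "0 0 0 0 0 0 0.5"

```text
time: 13.4
tool_pos: [0.5873, 0.331, 0.0597]
tcp_rot: [-1.571, -0.031, 0.02]
wrist_force: [0.8, 0.1, 0.8]
width: 0.498
```

```bash
python3 -c "
from h import *
plan([.5882,.3378,.044],2.4,1)"
```

```text
pose [0.5873 0.331  0.0597] yaw 1.87 t 13.4 F [0.76 0.09 0.77] w 0.498 tilt [ 0.007  0.    -1.   ]
[0.001, 0.0157, 0.0067, 0.0002, -0.0092, 0.007]
```

>>> jog_arm --pt "0.001 0.008 0.007 0 -0.009 0.007 0.5" --pt "0 0.008 0.001 0 0 0 0.5" --pt "0 0 0 0 0 0 0.5" --pt "0 0 0 0 0 0 0.0" --pt "0 0 0 0 0 0 0.0" --pt "0 0 0 0 0 0 0.0" --pt "0 0 0 0 0 0 0.0"

```text
time: 14.28
tool_pos: [0.5903, 0.3405, 0.0463]
tcp_rot: [-1.568, -0.037, 0.03]
wrist_force: [-0.4, -0.0, -0.2]
width: 0.089
```

```bash
python3 -c "
from h import *
plan([.5882,.3378,.044],2.4,1)"
```

```text
pose [0.5903 0.3405 0.0463] yaw 2.42 t 14.275 F [-0.39 -0.04 -0.19] w 0.089 tilt [ 0.004  0.002 -1.   ]
[-0.0022, 0.0023, -0.0026, -0.0021, 0.0003, 0.0044]
```

>>> jog_arm --pt "0 -0.03 0 0 0 0 0.0" --pt "0 -0.045 0 0 0 0 0.0" --pt "0 -0.045 0 0 0 0 0.0" --pt "0 0 0 0 0 0 0.0"

```text
time: 14.78
tool_pos: [0.589, 0.3397, 0.1683]
tcp_rot: [-1.57, -0.034, 0.032]
wrist_force: [0.1, 0.1, -0.2]
width: 0.091
```

```bash
python3 -c "
from h import *
plan([.604,-.0335,.165],13.2,8)"
```

```text
pose [0.589  0.3397 0.1683] yaw 2.41 t 14.775 F [ 0.07  0.15 -0.23] w 0.091 tilt [ 0.002  0.001 -1.   ]
[-0.0001, 0.0004, -0.0467, -0.0001, -0.0235, 0.0002]
[-0.0012, 0.0004, -0.0467, -0.0001, -0.0235, 0.0002]
[-0.0023, 0.0004, -0.0466, -0.0001, -0.0235, 0.0002]
[-0.0034, 0.0004, -0.0466, -0.0001, -0.0235, 0.0002]
[-0.0045, 0.0004, -0.0465, -0.0001, -0.0235, 0.0002]
[-0.0056, 0.0004, -0.0463, -0.0001, -0.0235, 0.0002]
[-0.0067, 0.0004, -0.0462, -0.0001, -0.0235, 0.0002]
[-0.0077, 0.0004, -0.046, -0.0001, -0.0235, 0.0002]
```

>>> jog_arm --pt "0 0 -0.0467 0 -0.0235 0 0.0" --pt "-0.0012 0 -0.0467 0 -0.0235 0 0.0" --pt "-0.0023 0 -0.0466 0 -0.0235 0 0.0" --pt "-0.0034 0 -0.0466 0 -0.0235 0 0.0" --pt "-0.0045 0 -0.0465 0 -0.0235 0 0.0" --pt "-0.0056 0 -0.0463 0 -0.0235 0 0.0" --pt "-0.0067 0 -0.046 0 -0.0235 0 0.0" --pt "-0.0077 0 -0.046 0 -0.0235 0 0.0" --pt "0 0 0 0 0 0 0.0" --pt "0 0 0 0 0 0 0.0"

```text
time: 16.02
tool_pos: [0.5991, -0.0439, 0.157]
tcp_rot: [-1.56, -0.178, 0.196]
wrist_force: [0.5, 0.4, -0.3]
width: 0.086
```

```bash
python3 -c "
from h import *
plan([.604,-.0335,.075],13.2,2);print(rel(pose()[0]))"
```

```text
pose [ 0.5991 -0.0439  0.157 ] yaw 13.63 t 16.025 F [ 0.52  0.37 -0.35] w 0.086 tilt [-0.012  0.001 -1.   ]
[0.004, 0.041, 0.0043, -0.0018, 0.0037, -0.0055]
[0.0038, 0.041, 0.0044, -0.0018, 0.0037, -0.0055]
[-0.0139 -0.0755]
```

>>> jog_arm --pt "0.003 0.04 0.002 -0.002 0.007 -0.011 0.0" --pt "0.001 0.04 0 0 0 0 0.0" --pt "0 0 0 0 0 0 0.0" --pt "0 0 0 0 0 0 0.0"

```text
time: 16.52
tool_pos: [0.6029, -0.036, 0.0763]
tcp_rot: [-1.56, -0.186, 0.183]
wrist_force: [1.0, 0.2, -0.3]
width: 0.084
```

```bash
python3 -c "
from h import *
plan([.604,-.0335,.0575],13.2,1);print(rel(pose()[0]))
w=read_camera('wrist');cv2.imwrite('pics/w8.png',w['img'])"
```

```text
pose [ 0.6029 -0.036   0.0763] yaw 13.47 t 16.525 F [ 0.95  0.24 -0.27] w 0.084 tilt [ 0.001  0.003 -1.   ]
[0.0016, 0.0188, 0.0022, -0.0022, 0.0048, 0.0019]
[-0.0084 -0.0687]
```

View pics/w8.png

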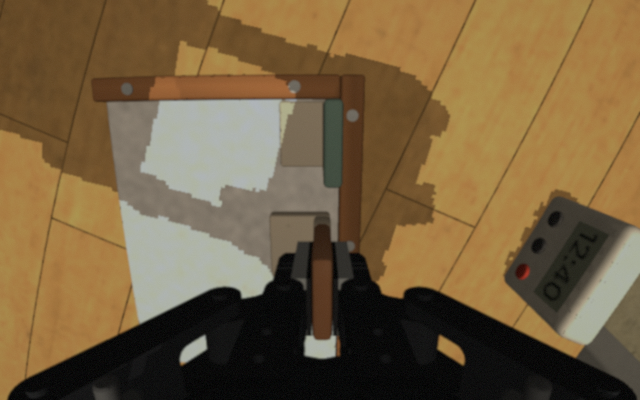

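Teal stands flush in the corner (332,140). The held orange tile at (320,280) is clear of it by about 20 mm and just off the fence. Lower it and slide.

>>> jog_arm --pt "0.001 0.009 0 -0.002 0.005 0.002 0.0" --pt "0 0.008 0 0 0 0 0.0" --pt "0 0.003 0 0 0 0 0.0" --pt "0 0 0 0 0 0 0.0"

```text
time: 17.08
tool_pos: [0.6063, -0.0357, 0.0587]
tcp_rot: [-1.564, -0.185, 0.177]
wrist_force: [0.1, -0.3, -0.3]
width: 0.085
```

```bash
python3 -c "
from h import *
plan([.604,-.0335,.0563],13.2,1);print(rel(pose()[0]))"
```

```text
pose [ 0.6063 -0.0357  0.0587] yaw 13.19 t 17.075 F [ 0.07 -0.26 -0.32] w 0.085 tilt [ 0.005 -0.    -1.   ]
[-0.0017, 0.0024, 0.0026, 0.0017, -0.0002, 0.0051]
[-0.005  -0.0691]
```

>>> jog_arm --pt "0 0.002 0.002 0 0 0.004 0.0" --pt "0 0.0005 0.006 0 0 0 0.0" --pt "0 0 0.006 0 0 0 0.0" --pt "0 0 0.003 0 0 0 0.0" --pt "0 0 0 0 0 0 0.0"

```text
time: 17.7
tool_pos: [0.6024, -0.0178, 0.0564]
tcp_rot: [-1.565, -0.182, 0.179]
wrist_force: [0.5, -0.5, -0.4]
width: 0.089
```

```bash
python3 -c "
from h import *
plan([.604,-.0335,.0563],13.2,1);print(rel(pose()[0]))"
```

```text
pose [ 0.6024 -0.0178  0.0564] yaw 13.18 t 17.7 F [ 0.51 -0.46 -0.36] w 0.089 tilt [ 0.002 -0.001 -1.   ]
[-0.002, 0.0001, -0.0156, 0.0017, -0.0003, 0.0015]
[-0.0048 -0.0509]
```

>>> jog_arm --pt "0 0 0.003 0 0 0 0.0" --pt "0 0 0.003 0 0 0 0.0"

```text
time: 17.95
tool_pos: [0.602, -0.0139, 0.0572]
tcp_rot: [-1.569, -0.185, 0.179]
wrist_force: [1.2, -9.9, 1.6]
width: 0.084
```

```bash
python3 -c "
from h import *
plan([.604,-.0335,.0563],13.2,1);print(rel(pose()[0]))"
```

```text
pose [ 0.602  -0.0139  0.0572] yaw 13.28 t 17.95 F [ 1.19 -9.87  1.61] w 0.084 tilt [ 0.004 -0.005 -1.   ]
[-0.0026, 0.001, -0.0195, 0.0062, 0.0013, 0.0029]
[-0.0042 -0.0469]
```

Firm contact at about 10 N. Relax, release, retreat.

>>> jog_arm --pt "0 0.0008 -0.0012 0.006 0 0 0.0" --pt "0 0 0 0 0 0 0.0" --pt "0 0 0 0 0 0 0.35" --pt "0 0 0 0 0 0 0.35" --pt "0 0 0 0 0 0 0.35" --pt "0 -0.03 0 0 0 0 0.35" --pt "0 -0.05 0 0 0 0 0.35" --pt "0 -0.05 0 0 0 0 0.35" --pt "0 0 0 0 0 0 0.35" --pt "0 0 0 0 0 0 0.35"

```text
time: 19.2
tool_pos: [0.6007, -0.0142, 0.1885]
tcp_rot: [-1.561, -0.181, 0.182]
wrist_force: [0.6, -0.8, -0.4]
width: 0.346
```

Run:
```python
from h import *
w=read_camera('wrist');cv2.imwrite('pics/w9.png',w['img'])
cl=cloud(w);hsv=cv2.cvtColor(w['img'],cv2.COLOR_BGR2HSV)
m=(cl[...,2]>.061)&(cl[...,2]<.085)&(cl[...,0]>.56)&(cl[...,0]<.64)&(cl[...,1]>-.06)&(cl[...,1]<.06)
for n,k in dict(teal=m&(hsv[...,0]>40),orange=m&(hsv[...,0]<25)).items():
    p=cl[k]; r=cv2.minAreaRect((p[:,:2]*1000).astype(np.float32)); print(n,len(p),rel(np.array(r[0])/1000),r[1:],np.median(p[:,2]))
plan([.604,-.0335,.2],13.2,1)
```

```text
teal 418 [-0.0046 -0.0156] ((5.6622490882873535, 32.98634338378906), 13.474800109863281) 0.06924827924757655
orange 524 [-0.0046 -0.0337] ((7.575109004974365, 68.17408752441406), 13.951936721801758) 0.0690878248857806
pose [ 0.6011 -0.0142  0.1888] yaw 13.25 t 19.25 F [ 0.05 -0.66  0.74] w 0.351 tilt [ 0.     0.002 -1.   ]
[-0.0016, -0.0113, -0.0194, -0.0021, 0.0009, 0.0007]
```

View pics/w9.png

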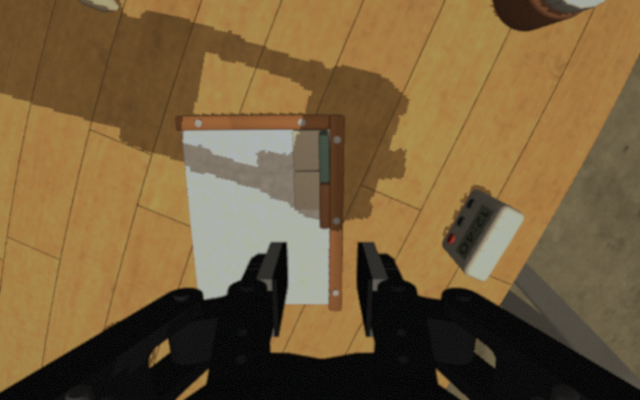

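The view shows teal (324,155) and orange (324,205) in one line against the fence. They span 68.2 mm together, so there is no gap. Handing in.

```bash
python3 -c "
from h import *
print(bot.finish_job())"
```

```text
the job is handed in; nothing more can be done
None
```

Both tiles are set out on the board and the job is handed in at about 19 s of the 58 s allowed; the system reports no verdict.

I gripped each tile through its plate and set it on the board just off the far fence. I slid teal into the end stop (about 6 N of contact), then slid orange into teal (about 10 N). I released each one and lifted straight away.

**Last wrist-camera check:**
- **Upright:** both plate tops are at 69 mm, within a couple of millimetres of the expected 71 mm.
- **Backs to the fence:** both plates lie about 5 mm in front of the fence face at their centres, so their backs are against it. Their yaw is within 1° of the board's.
- **No gaps:** the pair spans 68.2 mm against a nominal 68 mm. Teal's centre is about 16 mm from the stop (17 mm means touching, so the difference is calibration error).
- **Clearance:** the gripper was open and more than 10 cm above the tiles at hand-in.

**Checks that disagreed or were not made:**
- In the colour split, the orange mask also took in teal's edge. It therefore measured the whole row, and I used it only for the total length.
- The top camera found no teal tile after placing. It was probably hidden by the arm, and my height window may also have been wrong. I relied on the wrist camera instead.
- I did not measure the blue tile, cup and jar again at the end. The arm only passed well above or beside them.

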